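Discard the red-capped vial and hold the discharge gate open

ROBOT

A 6-joint arm with a two-finger parallel gripper is mounted at the origin on a cart in front of the work surface, level with it; the furniture and walls round the work are solid. World frame = base frame: x ahead of the robot, y to its left, z up, the work surface at z = 0. Lengths are in m, angles in rad, forces in N, time in s.
With the tool pointing down it reaches from about 0.375 to 0.975 m from the base axis. Payload 3.8 kg.
Tool frame: the origin (TCP) lies on the centre line of the jaws, within the pads' length; the fingertips stand 14 mm ahead of it and the grasp point (between the pads) lies 5 mm behind it; z points along the fingers, x is the direction in which the jaws open and shut, and the axes are right-handed (so a half turn about z gives the same grasp; the last joint's range is limited). The gripper opens to 85 mm and grips with 20 to 120 N. Pads are 22 mm wide; open, the fingers measure 114 mm over their backs; the gripper's body (76 mm by 85 mm) begins 54 mm behind the grasp point. The pads swing forward as they close: fully open they stand 13 mm farther back than shut.
Start: joints at [1.12, 0.264, 1.604, -0, 1.274, -0.037], TCP at [0.271, 0.618, 0.245] pointing down, gripper open.
Joint ranges: [-2.63, 2.63], [-0.94, 2.18], [0.31, 2.57], [-1.31, 4.45], [0, 2.66], [-2.55, 2.55]. Speed limits (rad/s): [2.57, 2.57, 3.14, 3.14, 3.14, 3.14].

INTERFACE

Orientations are given as a rotation vector (axis times angle).
In Python, from workcell import bot gives the robot as it stands. The module is installed in compiled form; this text tells all that it offers.
- The arm moves only by the tool arm_command, never from a script. Its argument "steps" is one flat list of numbers, 7 for each row, row after row: the shift along the tool's x, y, z in units of 30 mm (1.0 is 30 mm), then the turn, a rotation vector about the tool's x, y, z in units of 6 degrees (1.0 is 6 degrees), then the opening, from 0 (shut) to 1 (fully open). In form: [tx, ty, tz, ax, ay, az, fingers, tx, ty, tz, ax, ay, az, fingers, ...]. A call has 1 to 10 rows; each row shifts and turns the commanded pose from where the row before left it, along the tool's axes as they then stand; what a row does not reach is not made up. A row lasts 1/8 s, in which the tool goes at most 62.5 mm and 10.7 degrees, less where a joint would pass 70% of its speed; a pose out of reach is approached as far as the arm can. A call is refused whole if a number of a shift passes 1 or a number of a turn 1, either way. A call with a gripper value outside its range is refused whole. The fingers move at their own pace and stop on an object; "squeeze" is the grip in N (left out, the last holds). Time passes only in rows, so rows that do not move let the fingers close. It gives the time, the measured TCP pose, the force and the opening at its end, in the units of the state.
- bot.read_state(): the state, without advancing time (a new reading comes with each control period).
- bot.read_camera(name): name is "side" or "top"; returns a dict with "img" (420x560x3 uint8, red, green, blue), "camera_matrix" (3x3 intrinsics, pixels), "pose" (4x4, takes a point from camera to world coordinates). Camera axes: x right, y down, z forward; pixel columns grow to the right and rows downward; lengths in m; the calibration is good to about 2 mm. A picture is of the moment at which its call begins. There is no depth.
- bot.finish_job(): hands the job in, once; it reports no verdict.
The state is a dict: "time": time; "q": joint angles; "joint_vel": joint speeds; "joint_torque": joint torques, N m; "tool_pos": TCP position; "tcp_rot": TCP orientation; "wrist_force": force on the tool from outside, world axes, zero at the start; "torque": the same for the moment, N m; "width": opening from 0.0 (shut) to 1.0 (fully open).
Only numpy, scipy, OpenCV 4.12 (cv2) and the standard library are available. Lean on these libraries where they do the work, as an engineer would, in place of code of your own. Each camera call takes 0.05 s, during which the arm holds its last target.

TASK

Drop the red-capped indicator vial into the open hopper of the white discharge unit, with its gate shut, so that it lies inside on the gate. Then pull the spring-loaded slide out by its black upright handle until the red ears at the handle stand over the red line on the rail, so that the vial falls into the collection bin below, and keep it there: finish while still holding the slide at the line, because it springs shut when let go. Leave the yellow-capped and green-capped vials where they lie.

Things in the scene. Friction and masses are not known exactly. Their poses are not given: they have to be found in the camera images.
- vial_red: finished indicator vial, white with a RED cap, lying on the worktop, 50 mm long (along its own y axis), 12 mm wide and high, 10 to 21 g; origin at the centre of its underside, z up. It does not roll.
- vial_yellow: same vial with a YELLOW cap, to be left where it lies
- vial_green: same vial with a GREEN cap, to be left where it lies
- unit: white discharge unit, fixed. Origin on the worktop under the hopper's centre, z up. The slide is pulled along its own -x (roughly the world's +y, the robot's left, turned by up to 0.3 rad). Behind the hopper (own x 38 to 112 mm) a spring housing 84 mm high; in front an aluminium rail 72 mm wide, top at 58 mm, out to own x = -198 mm, with the slide above it. Base plate 310 x 100 mm.
- hopper_mouth (a point): centre of the hopper's open top, axes as the unit. An open well, inside 56 mm (unit's x) by 72 mm (unit's y), walls 10 mm thick, rim 115 mm above the worktop; its floor is the shut gate, top at 69 mm. Straight below the gate is the collection bin, same inside size, floor at 6 mm, clear side windows.
- gate_handle (a point): centre of the top of the slide's black handle, an upright tab 12 mm thick (unit's x), 40 mm wide (unit's y), 69 to 118 mm above the worktop; moves with the slide. Shut, it is at the unit's x = -108 mm, 64 mm clear of the hopper's front wall. Red ears stick out at both sides of its foot, in its middle plane. Axes as the unit.
- mark (a point): centre of the red line, 4 mm broad, across the rail at the unit's own x = -172 mm, 58 mm above the worktop; the handle's middle plane stands over it when the slide is pulled out 64 mm
- gate (a joint): how far the slide is pulled out, m: 0 shut, 0.064 at the red line, 0.085 at the end stop. A spring pulls it shut with about 2.3 N at 0 and 8 N at the line. The gate has a window that lies fully under the hopper when the slide is at the line.

How it is judged:
On the way, in this order (a step that is already met when the one before it is completed fails the run):
1. the red-capped vial lies in the hopper on the shut gate, let go (x of vial_red in the frame of unit between -0.03 and 0.03 m and y of vial_red in the frame of unit between -0.038 and 0.038 m and z of vial_red in the frame of unit between 0.06 and 0.108 m and contact force between vial_red and gate above 0.02 N and contact force between the fingers and vial_red below 0.05 N and value of joint gate below 0.006 m), for 0.2 s.
2. the slide is pulled out to the red line and the vial has fallen into the bin (value of joint gate between 0.058 and 0.07 m and z of vial_red in the frame of unit below 0.05 m), for 0.5 s.
At the end, for the whole second after the job is handed in: the gripper holds the slide still, 58 to 70 mm out (red line 64 mm, within 6 mm); the red-capped vial rests in the collection bin under the gate; the yellow-capped and green-capped vials are within 20 mm of where they lay (all of step 2 and velocity of joint gate between -0.01 and 0.01 m/s and contact force between the fingers and gate above 1.5 N and x of vial_red in the frame of unit between -0.03 and 0.03 m and y of vial_red in the frame of unit between -0.038 and 0.038 m and linear speed of vial_red below 0.02 m/s and distance of each of vial_yellow, vial_green from where it was at the start of the episode below 0.02 m); the arm keeps its last pose, push and grip.
It fails at once if the yellow-capped or green-capped vial is moved more than 20 mm (distance of any of vial_yellow, vial_green from where it was at the start of the episode above 0.02 m).
It also fails if it takes over 48 s, if anything falls off the work surface, if the arm or the gripper's body presses on something with over 40 N, if the wrist force passes 120 N, or if a joint passes its speed limit or range.

## Working session

There is one attempt and no reset: what is moved stays moved. The work goes in short steps, Python scripts to look and compute and a tool call to move; the robot and the scene stay as the last step left them, time stands still between calls to the robot, and variables do not carry over. Pictures are saved under pics/ and viewed, and the job is handed in when it is done.

Besides the shell and the picture viewer there is one more tool, called after "Emit:" by a JSON object that holds its "api" and its "payload". arm_command: Moves the arm, as the interface text tells. Its arguments: {"type":"object","properties":{"steps":{"type":"array","items":{"type":"number"}},"squeeze":{"type":"number"}},"required":["steps"]}

```bash
mkdir -p pics; cat > h.py <<'E'
import numpy as np, cv2
from workcell import bot
def snap(n,tag):
    c=bot.read_camera(n); cv2.imwrite(f'pics/{tag}.png',c['img'][:,:,::-1]); np.savez(f'pics/{tag}.npz',**c); return c
def ray(c,uv,z):
    K=np.array(c['camera_matrix']);T=np.array(c['pose'])
    d=T[:3,:3]@np.linalg.solve(K,[uv[0],uv[1],1]); o=T[:3,3]
    return o+d*(z-o[2])/d[2]
def proj(c,p):
    K=np.array(c['camera_matrix']);T=np.array(c['pose'])
    q=K@(T[:3,:3].T@(np.array(p)-T[:3,3])); return q[:2]/q[2]
E
python3 - <<'E'
from h import *
for n in('side','top'):
    c=snap(n,n+'0'); print(n,c['camera_matrix'],np.round(c['pose'],3))
s=bot.read_state(); print({k:np.round(v,3) for k,v in s.items()})
E
```

```text
side [[404.70448058   0.         278.32869022]
 [  0.         404.70448058 208.3231586 ]
 [  0.           0.           1.        ]] [[ 0.591 -0.377  0.713 -0.25 ]
 [-0.807 -0.283  0.518 -0.497]
 [ 0.006 -0.882 -0.472  0.564]
 [ 0.     0.     0.     1.   ]]
top [[475.70085741   0.         277.33687402]
 [  0.         475.70085741 202.26918466]
 [  0.           0.           1.        ]] [[ 0.005 -0.994  0.107  0.375]
 [-1.    -0.006 -0.014  0.054]
 [ 0.015 -0.107 -0.994  1.122]
 [ 0.     0.     0.     1.   ]]
{'time': np.float64(0.1), 'q': array([ 1.12 ,  0.265,  1.605,  0.   ,  1.274, -0.037]), 'joint_vel': array([-0.   , -0.002, -0.002,  0.001, -0.001, -0.001]), 'joint_torque': array([-0.0000e+00, -5.1671e+01, -3.6859e+01, -0.0000e+00,  6.0000e-03,
        0.0000e+00]), 'tool_pos': array([0.271, 0.617, 0.244]), 'tcp_rot': array([ 2.629,  1.717, -0.003]), 'wrist_force': array([-0.771, -0.262, -1.052]), 'torque': array([-0.01 , -0.078, -0.03 ]), 'width': np.float64(0.996)}
```

View pics/side0.png

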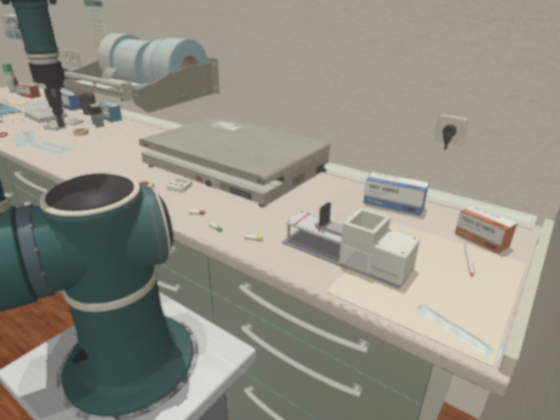

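View pics/top0.png

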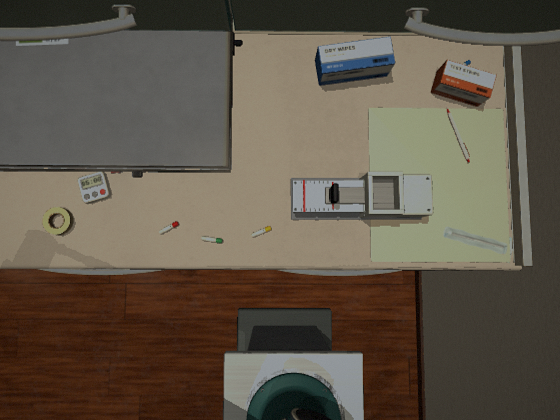

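The side view shows the vials at about (198,212), (215,227) and (254,238), with the unit at (355,240). In the top view red is at (170,228), green (212,239), yellow (262,231), the hopper (384,193) and the handle (334,193).

```bash
python3 - <<'E'
from h import *
c=dict(np.load('pics/top0.npz')); im=c['img']
a=cv2.resize(im[205:255,145:285],None,fx=5.5,fy=5.5,interpolation=cv2.INTER_CUBIC)
b=cv2.resize(im[165:225,285:440],None,fx=4.96,fy=4.96,interpolation=cv2.INTER_CUBIC)
cv2.imwrite('pics/z1.png',np.vstack([a[:,:768],b[:,:768]])[:,:,::-1])
hsv=cv2.cvtColor(im,cv2.COLOR_RGB2HSV)
R=im.astype(int)
sub=np.zeros(im.shape[:2],bool); sub[210:255,150:285]=1
masks={'red':((hsv[...,0]<6)|(hsv[...,0]>172))&(hsv[...,1]>150),'green':(hsv[...,0]>45)&(hsv[...,0]<90)&(hsv[...,1]>90),'yel':(hsv[...,0]>15)&(hsv[...,0]<32)&(hsv[...,1]>150)}
for k,m in masks.items():
    v,u=np.nonzero(m&sub); print(k,len(u),u.mean(),v.mean(),ray(c,(u.mean(),v.mean()),.006).round(4))
bg=np.median(im[215:260,150:285].reshape(-1,3),0); print(bg)
m=((hsv[...,1]<35)&(hsv[...,2]>150)&sub).astype(np.uint8)
n,l,st,ce=cv2.connectedComponentsWithStats(m)
for i in range(1,n):
    if st[i,4]>8: print(st[i],ce[i],ray(c,ce[i],.006).round(4))
E
```

```text
red 24 174.875 223.95833333333334 [0.443 0.278 0.006]
green 26 218.53846153846155 240.15384615384616 [0.4057 0.1753 0.006 ]
yel 24 267.625 228.25 [0.4341 0.0609 0.006 ]
[150. 137. 117.]
[159 225  13   8  28] [164.78571429 228.78571429] [0.4316 0.3012 0.006 ]
[252 230  11   6  26] [257.38461538 232.34615385] [0.4244 0.0849 0.006 ]
[201 237  15   4  34] [208.58823529 238.52941176] [0.4093 0.1986 0.006 ]
```

View pics/z1.png

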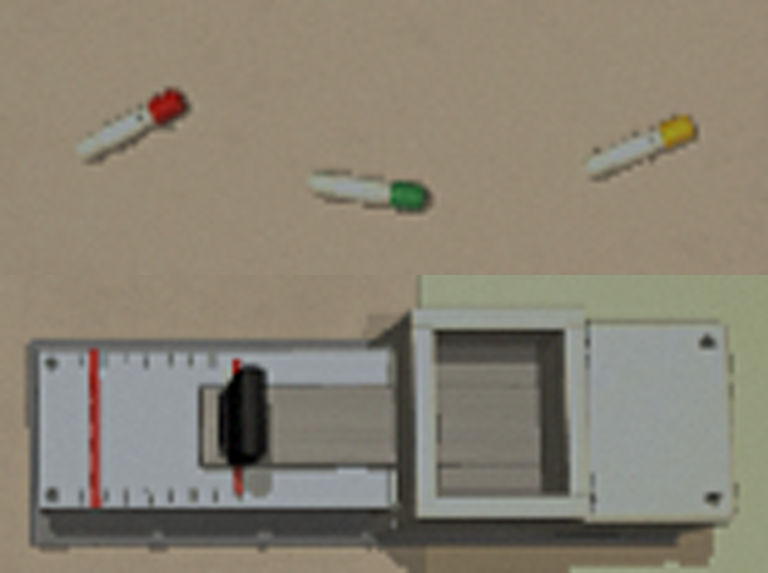

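The zoom shows the red vial running from about (159.5,232.6) to (179,222.8), and the unit lies nearly along the world y axis. Red ears, black handle and red line are all clear.

```bash
python3 - <<'E'
from h import *
c=dict(np.load('pics/top0.npz'))
A=lambda x,y:(145+x/5.5-.4,205+y/5.5-.4)
B=lambda x,y:(285+x/4.96-.4,165+(y-275)/4.96-.4)
a=ray(c,A(80,152),.006);b=ray(c,A(187,98),.006);print('vial',a,b,(a+b)/2,np.linalg.norm(a-b),np.degrees(np.arctan2(*(b-a)[1::-1])))
l=[ray(c,B(*p),.058) for p in((93,350),(96,507))];print('line',l)
print('mark',(l[0]+l[1])/2,np.linalg.norm(l[0]-l[1]))
e=[ray(c,B(*p),.070) for p in((238,362),(239,494))];print('ears',e,(e[0]+e[1])/2)
r=[ray(c,B(*p),.115) for p in((413,310),(586,316),(586,521),(415,519))];print('rim',np.round(r,4),np.mean(r,0))
r=[ray(c,B(*p),.115) for p in((435,329),(568,332),(568,496),(435,496))];print('in',np.round(r,4),np.mean(r,0))
r=[ray(c,B(*p),.084) for p in((728,321),(733,522))];print('hous',np.round(r,4),np.mean(r,0))
r=[ray(c,B(*p),.0) for p in((30,342),(32,545))];print('base',np.round(r,4),np.mean(r,0))
# side red
c=dict(np.load('pics/side0.npz'));im=c['img']
cv2.imwrite('pics/z2.png',cv2.resize(im[185:285,180:430],None,fx=3.2,fy=3.2,interpolation=cv2.INTER_CUBIC)[:,:,::-1])
E
```

```text
vial [0.42342893 0.31411603 0.006     ] [0.44662672 0.26943828 0.006     ] [0.43502782 0.29177715 0.006     ] 0.05034121984189097 -62.56054705173998
line [array([ 0.54155169, -0.01945664,  0.058     ]), array([ 0.4696661 , -0.02071947,  0.058     ])]
mark [ 0.50560889 -0.02008806  0.058     ] 0.07189667845423771
ears [array([ 0.53464477, -0.08410384,  0.07      ]), array([ 0.47482442, -0.08407691,  0.07      ])] [ 0.5047346  -0.08409038  0.07      ]
rim [[ 0.5511 -0.1544  0.115 ]
 [ 0.549  -0.2296  0.115 ]
 [ 0.4598 -0.2274  0.115 ]
 [ 0.4602 -0.1538  0.115 ]] [ 0.50502585 -0.19128453  0.115     ]
in [[ 0.5428 -0.1638  0.115 ]
 [ 0.5419 -0.2216  0.115 ]
 [ 0.4705 -0.2199  0.115 ]
 [ 0.4702 -0.1625  0.115 ]] [ 0.50636717 -0.19195623  0.115     ]
hous [[ 0.5525 -0.3021  0.084 ]
 [ 0.4623 -0.3015  0.084 ]] [ 0.50742941 -0.30179652  0.084     ]
base [[0.5543 0.0069 0.    ]
 [0.4565 0.0058 0.    ]] [0.5053921  0.00630189 0.        ]
```

View pics/z2.png

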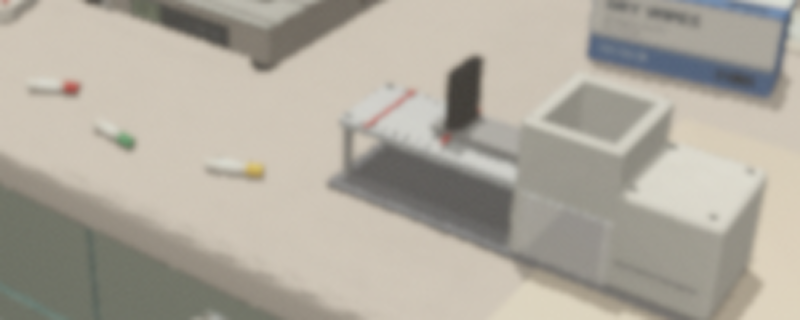

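Emit:
{"api": "arm_command", "payload": {"steps": [-0.77, 0.94, 0.4, 0, 0, 0, 0.5, -0.77, 0.94, 0.4, 0, 0, 0, 0.5, -0.77, 0.94, 0.4, 0, 0, 0, 0.5, -0.77, 0.94, 0.4, 0, 0, 0, 0.5, -0.77, 0.94, 0.4, 0, 0, 0, 0.5, -0.77, 0.94, 0.4, 0, 0, 0, 0.5, -0.77, 0.94, 0.4, 0, 0, 0, 0.5, -0.77, 0.94, 0.4, 0, 0, 0, 0.5, -0.77, 0.94, 0.4, 0, 0, 0, 0.5, -0.77, 0.94, 0.4, 0, 0, 0, 0.5]}}

```text
time: 1.35
tool_pos: [0.4368, 0.2919, 0.1245]
tcp_rot: [2.63, 1.718, -0.001]
wrist_force: [-0.1, -0.6, -1.0]
width: 0.5
```

Emit:
{"api": "arm_command", "payload": {"steps": [0, 0, 0, 0, 0, 0.93, 0.5, 0, 0, 0, 0, 0, 0.93, 0.5, 0, 0, 0, 0, 0, 0.93, 0.5, 0, 0, 0, 0, 0, 0.93, 0.5, 0, 0, 0, 0, 0, 0.93, 0.5, 0, 0, 0, 0, 0, 0.93, 0.5, 0, 0, 0, 0, 0, 0.93, 0.5, 0, 0, 0, 0, 0, 0, 0.5]}}

```text
time: 2.35
tool_pos: [0.4364, 0.2929, 0.1249]
tcp_rot: [3.053, 0.741, -0.001]
wrist_force: [0.4, 0.3, -0.5]
width: 0.496
```

```bash
cat >> h.py <<'E'
from scipy.spatial.transform import Rotation as Ro
def go(p,yaw=None):
    s=bot.read_state(); R=Ro.from_rotvec(s['tcp_rot']).as_matrix()
    d=R.T@(np.array(p)-s['tool_pos'])
    print('t',s['time'],'pos',np.round(s['tool_pos'],4),'F',np.round(s['wrist_force'],2),'w',s['width'],'q',np.round(s['q'],2))
    print('x',np.round(R[:,0],3),'z',np.round(R[:,2],3)); print('units',np.round(d/.03,2))
    if yaw is not None:
        t=Ro.from_matrix(R.T@np.array([[np.cos(yaw),np.sin(yaw),0],[np.sin(yaw),-np.cos(yaw),0],[0,0,-1]])).as_rotvec()
        print('turn',np.round(np.degrees(t)/6,2))
E
python3 - <<'E'
from h import *
go((.435,.292,.016),np.radians(27.4))
c=snap('side','s1');cv2.imwrite('pics/z3.png',cv2.resize(c['img'][100:280,120:360],None,fx=3,fy=3)[:,:,::-1])
snap('top','t1')
E
```

```text
t 2.35 pos [0.4364 0.2929 0.1249] F [ 0.45  0.29 -0.46] w 0.49609906819737287 q [0.54 0.09 2.04 0.   1.01 0.07]
x [ 0.889  0.458 -0.001] z [-0.001 -0.    -1.   ]
units [-0.05  0.01  3.63]
turn [ 0.    0.01 -0.02]
```

View pics/z3.png

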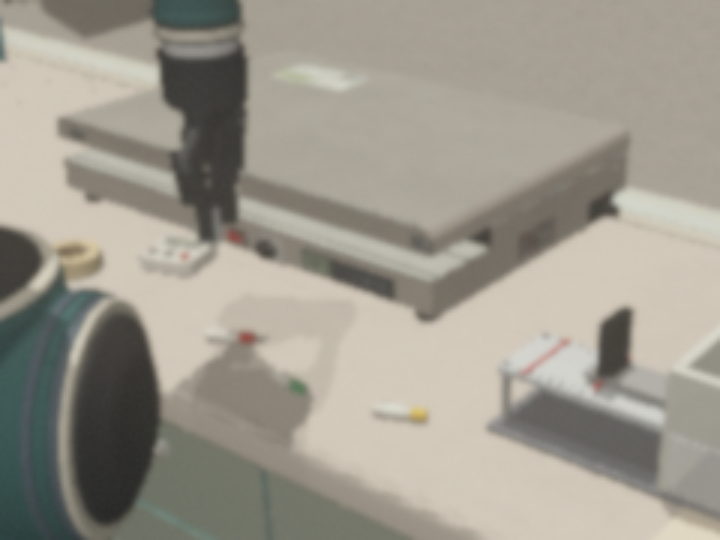

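The gripper hangs above the red vial, with the green and yellow ones clear of it. I'll go down and grip.

Emit:
{"api": "arm_command", "payload": {"steps": [-0.05, 0, 0.8, 0, 0, 0, 0.5, 0, 0, 0.8, 0, 0, 0, 0.5, 0, 0, 0.8, 0, 0, 0, 0.5, 0, 0, 0.7, 0, 0, 0, 0.5, 0, 0, 0.5, 0, 0, 0, 0.5, 0, 0, 0, 0, 0, 0, 0.5, 0, 0, 0, 0, 0, 0, 0, 0, 0, 0, 0, 0, 0, 0, 0, 0, 0, 0, 0, 0, 0, 0, 0, 0, 0, 0, 0, 0], "squeeze": 35}}

```text
time: 3.7
tool_pos: [0.4363, 0.293, 0.0184]
tcp_rot: [-3.053, -0.74, -0.003]
wrist_force: [0.6, -0.4, 6.1]
width: 0.102
```

```bash
python3 - <<'E'
from h import *
go((.435,.292,.016))
E
```

```text
t 3.7 pos [0.4363 0.293  0.0184] F [ 0.57 -0.42  6.12] w 0.1019126009816802 q [ 0.54  0.24  2.11 -0.    0.79  0.07]
x [0.889 0.458 0.002] z [ 0.002  0.001 -1.   ]
units [-0.06  0.01  0.08]
```

Emit:
{"api": "arm_command", "payload": {"steps": [0, 0, -0.4, 0, 0, 0, 0, 0, 0, -0.9, 0, 0, 0, 0, 0, 0, -0.9, 0, 0, 0, 0, 0, 0, -0.9, 0, 0, 0, 0, 0, 0, -0.9, 0, 0, 0, 0, 0, 0, -0.9, 0, 0, 0, 0, 0, 0, -0.9, 0, 0, 0, 0, 0, 0, 0, 0, 0, 0, 0]}}

```text
time: 4.7
tool_pos: [0.4368, 0.2933, 0.1942]
tcp_rot: [-3.052, -0.739, -0.008]
wrist_force: [-0.3, -1.3, 0.3]
width: 0.104
```

```bash
python3 - <<'E'
from h import *
go((.505,-.192,.19),np.pi/2)
c=snap('side','s2');cv2.imwrite('pics/z4.png',cv2.resize(c['img'][60:240,120:360],None,fx=3,fy=3)[:,:,::-1])
E
```

```text
t 4.7 pos [0.4368 0.2933 0.1942] F [-0.25 -1.28  0.3 ] w 0.10438425464264545 q [0.54 0.02 1.98 0.   1.14 0.07]
x [0.889 0.458 0.005] z [ 0.005  0.003 -1.   ]
units [-5.38 15.42  0.1 ]
turn [  0.02  -0.05 -10.46]
```

View pics/z4.png

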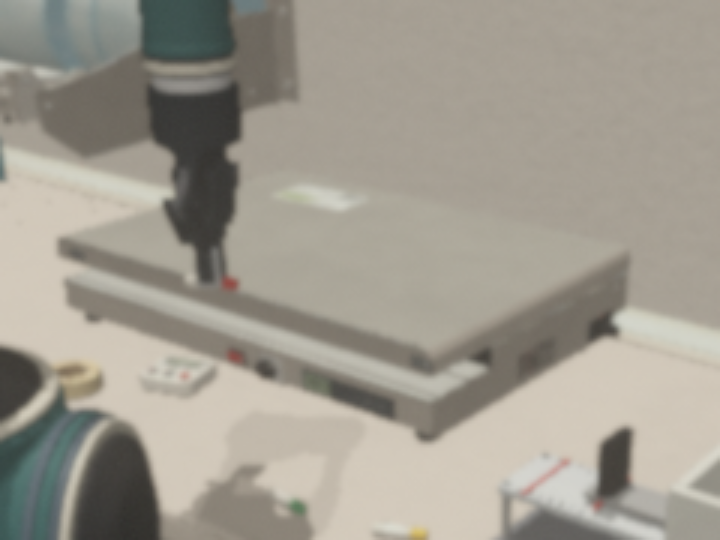

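The red vial is held level between the tips, with its cap at about (230,285) in the crop. I'll carry it to the hopper and turn.

Emit:
{"api": "arm_command", "payload": {"steps": [-0.3, 0.86, 0, 0, 0, 0, 0, -0.3, 0.86, 0, 0, 0, 0, 0, -0.3, 0.86, 0, 0, 0, 0, 0, -0.3, 0.86, 0, 0, 0, 0, 0, -0.3, 0.86, 0, 0, 0, 0, 0, -0.3, 0.86, 0, 0, 0, 0, 0, -0.3, 0.86, 0, 0, 0, 0, 0, -0.3, 0.86, 0, 0, 0, 0, 0, -0.3, 0.86, 0, 0, 0, 0, 0, -0.3, 0.86, 0, 0, 0, 0, 0]}}

```text
time: 6.0
tool_pos: [0.4721, 0.021, 0.1893]
tcp_rot: [-3.052, -0.739, 0.005]
wrist_force: [-0.2, -0.6, -0.1]
width: 0.105
```

Emit:
{"api": "arm_command", "payload": {"steps": [-0.3, 0.86, 0, 0, 0, 0, 0, -0.3, 0.86, 0, 0, 0, 0, 0, -0.3, 0.86, 0, 0, 0, 0, 0, -0.3, 0.86, 0, 0, 0, 0, 0, -0.3, 0.86, 0, 0, 0, 0, 0, -0.3, 0.86, 0, 0, 0, 0, 0, -0.3, 0.86, 0, 0, 0, 0, 0, -0.3, 0.86, 0, 0, 0, 0, 0]}}

```text
time: 7.0
tool_pos: [0.5026, -0.1949, 0.1891]
tcp_rot: [-3.051, -0.739, 0.004]
wrist_force: [1.5, 0.0, -0.5]
width: 0.103
```

Emit:
{"api": "arm_command", "payload": {"steps": [0, 0, 0, 0, 0, -0.95, 0, 0, 0, 0, 0, 0, -0.95, 0, 0, 0, 0, 0, 0, -0.95, 0, 0, 0, 0, 0, 0, -0.95, 0, 0, 0, 0, 0, 0, -0.95, 0, 0, 0, 0, 0, 0, -0.95, 0, 0, 0, 0, 0, 0, -0.95, 0, 0, 0, 0, 0, 0, -0.95, 0, 0, 0, 0, 0, 0, -0.95, 0, 0, 0, 0, 0, 0, -0.95, 0]}}

```text
time: 8.25
tool_pos: [0.5025, -0.194, 0.1891]
tcp_rot: [-2.324, -2.108, 0.002]
wrist_force: [-0.0, 0.1, 0.4]
width: 0.106
```

Emit:
{"api": "arm_command", "payload": {"steps": [0, 0, 0, 0, 0, -0.95, 0, 0, 0, 0, 0, 0, 0, 0]}}

```text
time: 8.5
tool_pos: [0.5027, -0.1941, 0.1894]
tcp_rot: [-2.222, -2.217, 0.002]
wrist_force: [0.2, 0.8, 0.5]
width: 0.104
```

```bash
python3 - <<'E'
from h import *
go((.505,-.192,.102),np.pi/2)
c=snap('side','s3');cv2.imwrite('pics/z5.png',cv2.resize(c['img'][100:300,280:480],None,fx=3,fy=3)[:,:,::-1])
c=snap('top','t3');cv2.imwrite('pics/z6.png',cv2.resize(c['img'][130:250,280:460],None,fx=4,fy=4)[:,:,::-1])
E
```

```text
t 8.5 pos [ 0.5027 -0.1941  0.1894] F [0.25 0.76 0.47] w 0.1044596446031857 q [-0.41  0.05  1.95 -0.    1.14 -1.98]
x [0.002 1.    0.001] z [-0.003  0.001 -1.   ]
units [0.07 0.09 2.91]
turn [-0.03 -0.01 -0.02]
```

View pics/z5.png

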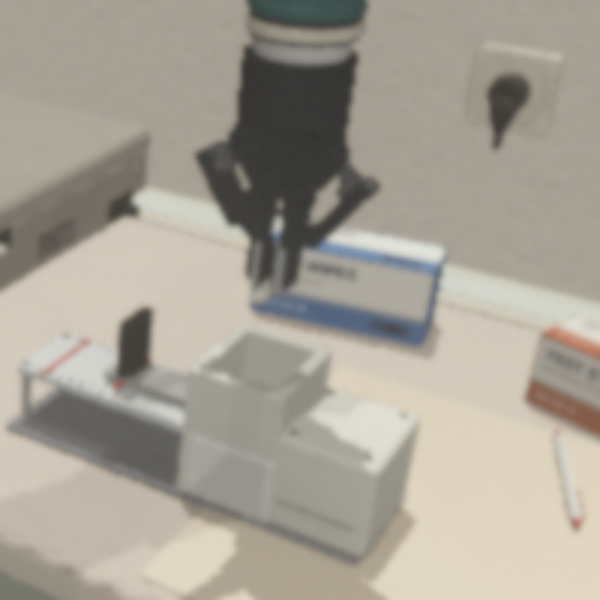

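View pics/z6.png

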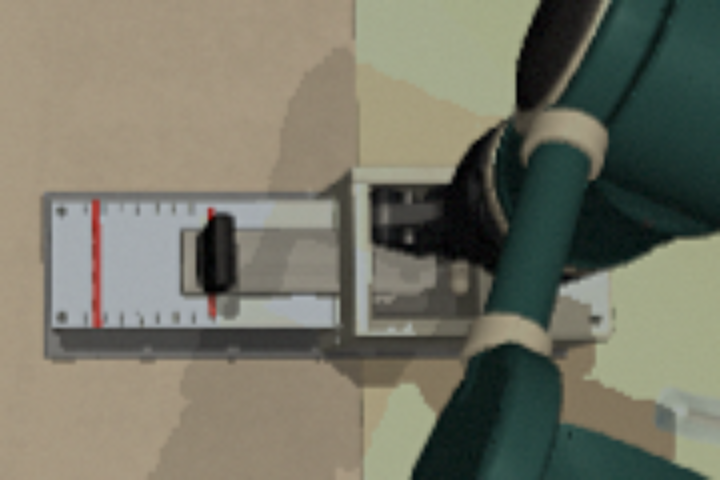

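The fingers hang over the hopper, with the white end of the vial at about (262,298) in the side crop. The cap faces away from the camera. The grip width hasn't changed, so I'll lower into the well and release with a small opening.

Emit:
{"api": "arm_command", "payload": {"steps": [0.07, 0.09, 0.5, 0, 0, 0, 0, 0, 0, 0.6, 0, 0, 0, 0, 0, 0, 0.6, 0, 0, 0, 0, 0, 0, 0.6, 0, 0, 0, 0, 0, 0, 0.5, 0, 0, 0, 0, 0, 0, 0, 0, 0, 0, 0, 0, 0, 0, 0, 0, 0, 0]}}

```text
time: 9.48
tool_pos: [0.507, -0.1927, 0.1076]
tcp_rot: [2.222, 2.22, 0.0]
wrist_force: [-0.2, 0.1, -0.5]
width: 0.111
```

Emit:
{"api": "arm_command", "payload": {"steps": [0, 0, 0, 0, 0, 0, 0.2, 0, 0, 0, 0, 0, 0, 0.2, 0, 0, 0, 0, 0, 0, 0.2, 0, 0, 0, 0, 0, 0, 0.2]}}

```text
time: 9.98
tool_pos: [0.5066, -0.1926, 0.1075]
tcp_rot: [2.223, 2.22, 0.0]
wrist_force: [-0.0, 0.1, -0.3]
width: 0.199
```

Emit:
{"api": "arm_command", "payload": {"steps": [0, 0, -0.4, 0, 0, 0, 0.2, 0, 0, -0.8, 0, 0, 0, 0.2, 0, 0, -0.8, 0, 0, 0, 0.2, 0, 0, -0.8, 0, 0, 0, 0.2, 0, 0, -0.8, 0, 0, 0, 0.2, 0, 0, 0, 0, 0, 0, 0.2]}}

```text
time: 10.72
tool_pos: [0.5083, -0.1933, 0.2186]
tcp_rot: [2.219, 2.216, 0.003]
wrist_force: [0.8, 0.3, -0.3]
width: 0.193
```

```bash
python3 - <<'E'
from h import *
go((.505,-.084,.2),np.pi/2)
c=snap('side','s4');cv2.imwrite('pics/z7.png',cv2.resize(c['img'][100:300,280:480],None,fx=3,fy=3)[:,:,::-1])
c=snap('top','t4');cv2.imwrite('pics/z8.png',cv2.resize(c['img'][130:250,280:460],None,fx=4,fy=4)[:,:,::-1])
E
```

```text
t 10.725 pos [ 0.5083 -0.1933  0.2186] F [ 0.81  0.34 -0.31] w 0.19340960732489876 q [-0.41  0.03  1.92 -0.    1.18 -1.98]
x [ 0.001  1.    -0.002] z [ 0.006 -0.002 -1.   ]
units [ 3.64 -0.12  0.61]
turn [ 0.05  0.02 -0.01]
```

View pics/z7.png

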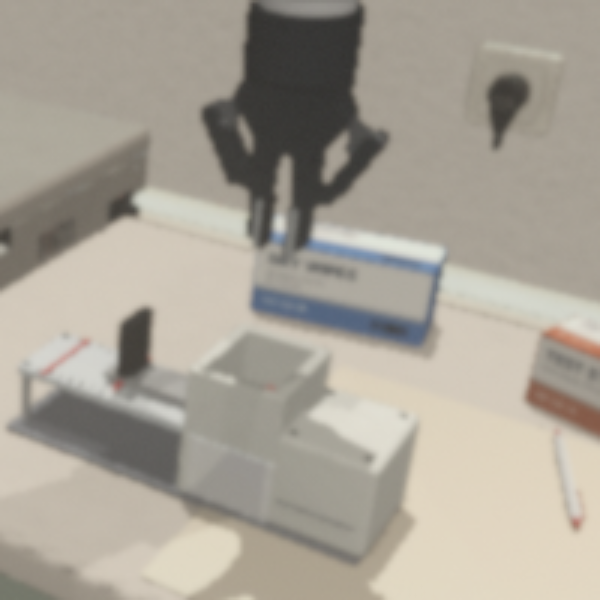

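View pics/z8.png

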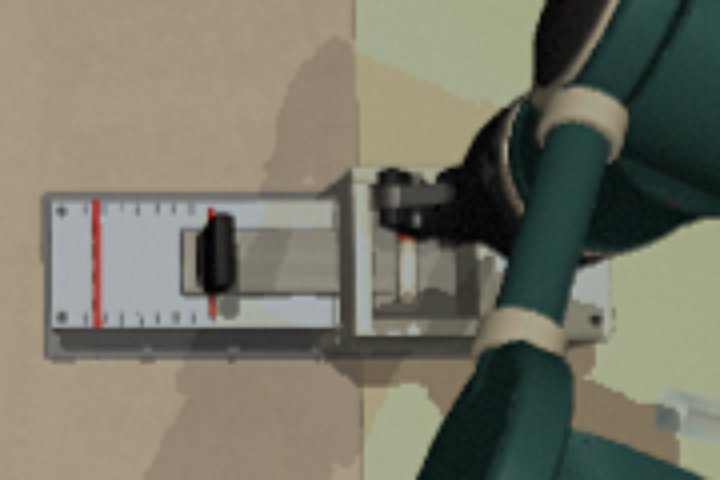

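The vial lies inside the well at about (405,270) in the top crop, with the red cap visible in the side crop at (268,387). Next is the handle.

Emit:
{"api": "arm_command", "payload": {"steps": [0.91, -0.03, 0.15, 0, 0, 0, 0.6, 0.91, -0.03, 0.15, 0, 0, 0, 0.6, 0.91, -0.03, 0.15, 0, 0, 0, 0.6, 0.91, -0.03, 0.15, 0, 0, 0, 0.6, 0, 0, 0, 0, 0, 0, 0.6, 0, 0, 0, 0, 0, 0, 0.6]}}

```text
time: 11.58
tool_pos: [0.5026, -0.0835, 0.1964]
tcp_rot: [-2.222, -2.22, 0.002]
wrist_force: [-0.1, 0.2, -0.2]
width: 0.601
```

```bash
python3 - <<'E'
from h import *
go((.505,-.084,.097),np.pi/2)
c=snap('side','s5');cv2.imwrite('pics/z9.png',cv2.resize(c['img'][100:300,280:480],None,fx=3,fy=3)[:,:,::-1])
E
```

```text
t 11.575 pos [ 0.5026 -0.0835  0.1964] F [-0.06  0.23 -0.22] w 0.6005259353040969 q [-0.21 -0.01  2.01 -0.    1.15 -1.78]
x [ 0.001  1.    -0.   ] z [-0.001 -0.    -1.   ]
units [-0.01  0.08  3.31]
turn [-0.01  0.   -0.01]
```

View pics/z9.png

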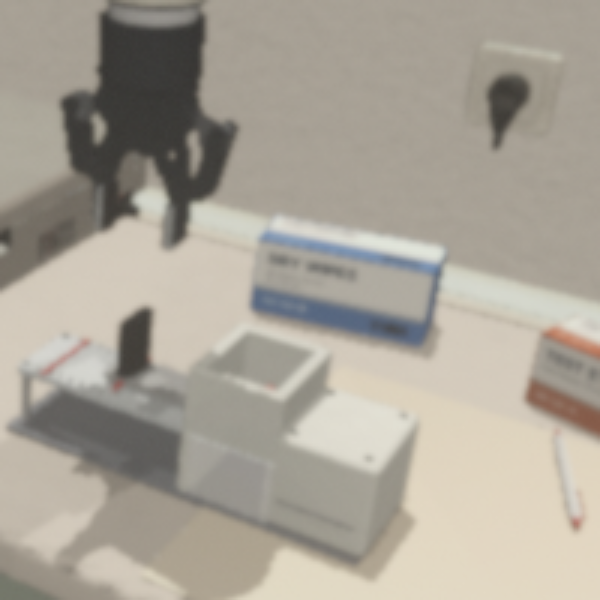

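The fingers straddle the handle from above. The vial is still in the hopper, with its cap at (268,387). I'll go down and grip.

Emit:
{"api": "arm_command", "payload": {"steps": [0, 0.08, 0.6, 0, 0, 0, 0.6, 0, 0, 0.7, 0, 0, 0, 0.6, 0, 0, 0.7, 0, 0, 0, 0.6, 0, 0, 0.7, 0, 0, 0, 0.6, 0, 0, 0.5, 0, 0, 0, 0.6, 0, 0, 0, 0, 0, 0, 0.6]}}

```text
time: 12.38
tool_pos: [0.5041, -0.0834, 0.0993]
tcp_rot: [-2.221, -2.217, 0.003]
wrist_force: [-0.3, 1.0, 0.2]
width: 0.596
```

Emit:
{"api": "arm_command", "payload": {"steps": [0, 0, 0, 0, 0, 0, 0, 0, 0, 0, 0, 0, 0, 0, 0, 0, 0, 0, 0, 0, 0, 0, 0, 0, 0, 0, 0, 0, 0, 0, 0, 0, 0, 0, 0, 0, 0, 0, 0, 0, 0, 0], "squeeze": 70}}

```text
time: 13.12
tool_pos: [0.5064, -0.0838, 0.1025]
tcp_rot: [2.221, 2.219, 0.001]
wrist_force: [-1.6, -2.4, 6.6]
width: 0.127
```

```bash
python3 - <<'E'
from h import *
go((.505,-.020,.097),np.pi/2)
c=snap('side','s6');cv2.imwrite('pics/z10.png',cv2.resize(c['img'][100:300,280:480],None,fx=3,fy=3)[:,:,::-1])
E
```

```text
t 13.125 pos [ 0.5064 -0.0838  0.1025] F [-1.57 -2.43  6.59] w 0.12699628763908136 q [-0.21  0.09  2.09 -0.    0.96 -1.78]
x [ 0.001  1.    -0.001] z [ 0.002 -0.001 -1.   ]
units [ 2.13 -0.05  0.18]
turn [ 0.02  0.01 -0.01]
```

View pics/z10.png

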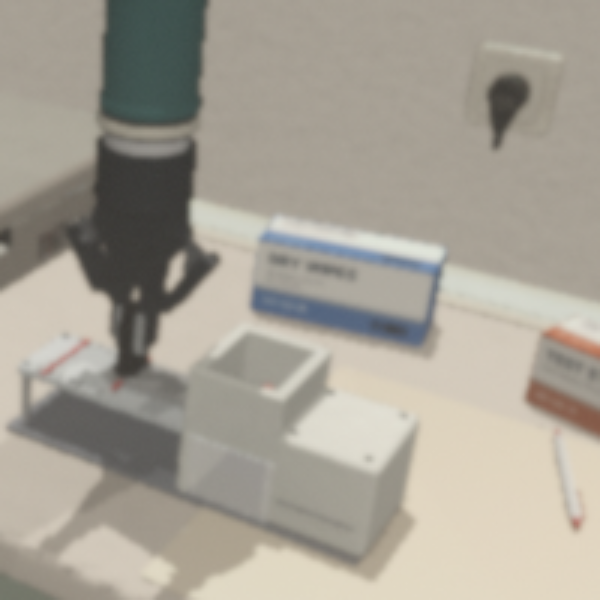

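The handle is gripped at width 0.127, about 11 mm. I'll pull 64 mm towards +y.

Emit:
{"api": "arm_command", "payload": {"steps": [0.2, 0, 0, 0, 0, 0, 0, 0.3, 0, 0, 0, 0, 0, 0, 0.3, 0, 0, 0, 0, 0, 0, 0.3, 0, 0, 0, 0, 0, 0, 0.3, 0, 0, 0, 0, 0, 0, 0.3, 0, 0, 0, 0, 0, 0, 0.3, 0, 0, 0, 0, 0, 0, 0.13, 0, 0, 0, 0, 0, 0, 0, 0, 0, 0, 0, 0, 0, 0, 0, 0, 0, 0, 0, 0]}}

```text
time: 14.42
tool_pos: [0.5059, -0.0209, 0.1024]
tcp_rot: [2.22, 2.22, -0.002]
wrist_force: [-3.5, -7.0, 7.3]
width: 0.129
```

```bash
python3 - <<'E'
from h import *
go((.505,-.020,.1),np.pi/2)
c=snap('side','s7');cv2.imwrite('pics/z11.png',cv2.resize(c['img'][200:290,280:430],None,fx=5,fy=5,interpolation=2)[:,:,::-1])
c=snap('top','t7');cv2.imwrite('pics/z12.png',cv2.resize(c['img'][160:230,280:440],None,fx=5,fy=5,interpolation=2)[:,:,::-1])
E
```

```text
t 14.425 pos [ 0.5059 -0.0209  0.1024] F [-3.47 -6.99  7.34] w 0.128701249202472 q [-0.09  0.08  2.1  -0.    0.96 -1.66]
x [-0.     1.    -0.003] z [ 0.001 -0.003 -1.   ]
units [ 0.03 -0.03  0.08]
turn [0.01 0.03 0.  ]
```

View pics/z11.png

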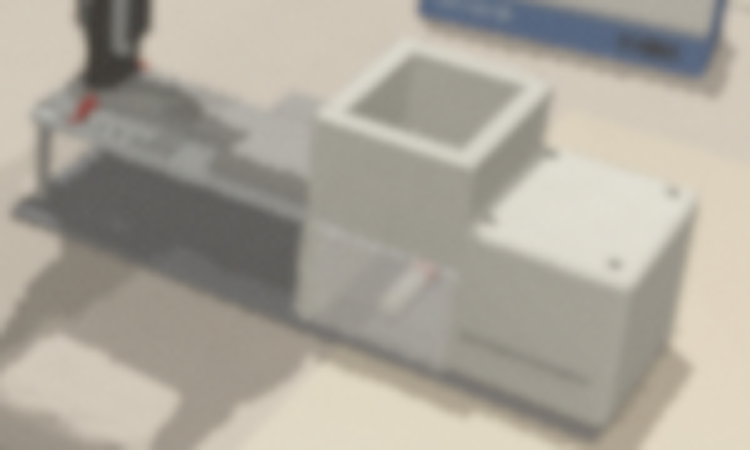

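View pics/z12.png

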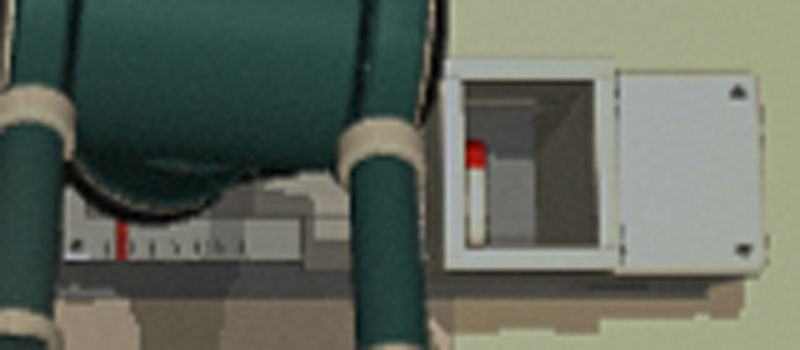

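The side crop shows the vial behind the clear bin window at about (410,285), and the near ear at (85,107) by the line. I'll triangulate the cap and check the ears.

```bash
python3 - <<'E'
from h import *
s=dict(np.load('pics/s7.npz'));t=dict(np.load('pics/t7.npz'))
def red(c,r0,r1,c0,c1):
    h=cv2.cvtColor(c['img'],cv2.COLOR_RGB2HSV)[r0:r1,c0:c1].astype(int)
    m=((h[...,0]<8)|(h[...,0]>170))&(h[...,1]>70);v,u=np.nonzero(m);print(len(u),u.min()+c0,u.max()+c0,v.min()+r0,v.max()+r0);return u.mean()+c0,v.mean()+r0
us=red(s,245,262,355,375);ut=red(t,182,196,370,380);print(us,ut)
for z in(.012,.05,.075):print(z,ray(s,us,z),ray(t,ut,z))
print('ears side', [proj(s,(x,-.020,.07)) for x in(.475,.535)],'line',[proj(s,(x,-.020,.058)) for x in(.47,.541)])
print(red(s,205,228,288,304),red(s,208,218,304,314))
for g in(.054,.064,.074): print(g,proj(s,(.475,-.084+g,.07)),proj(s,(.535,-.084+g,.07)))
cv2.imwrite('pics/z13.png',cv2.resize(s['img'][200:235,280:330],None,fx=12,fy=12,interpolation=2)[:,:,::-1])
E
```

```text
Traceback (most recent call last):
ValueError: zero-size array to reduction operation minimum which has no identity
```

```bash
python3 - <<'E'
from h import *
s=dict(np.load('pics/s7.npz'));t=dict(np.load('pics/t7.npz'))
us=(280+430/5,200+270/5);ut=(280+476/5,160+154/5)
for z in(.012,.03,.05,.075):print(z,ray(s,us,z),ray(t,ut,z))
h=s['img'].astype(int); m=(h[...,0]-h[...,1]>35)
v,u=np.nonzero(m[205:232,285:315]);print([(a+285,b+205) for a,b in zip(u,v)])
for g in(.054,.064,.074): print(g,proj(s,(.475,-.084+g,.07)),proj(s,(.535,-.084+g,.07)))
print('line',[proj(s,(x,-.020,.058)) for x in(.47,.541)])
s0=dict(np.load('pics/s6.npz')); h=s0['img'].astype(int); v,u=np.nonzero((h[...,0]-h[...,1]>35)[205:240,285:345]);print([(a+285,b+205) for a,b in zip(u,v)], proj(s,(.475,-.084,.07)))
cv2.imwrite('pics/z13.png',cv2.resize(s['img'][200:235,280:330],None,fx=12,fy=12,interpolation=2)[:,:,::-1])
E
```

```text
0.012 [ 0.52370112 -0.19474082  0.012     ] [ 0.52347429 -0.19232501  0.012     ]
0.03 [ 0.49847401 -0.20458508  0.03      ] [ 0.52106654 -0.18832531  0.03      ]
0.05 [ 0.4704439  -0.21552315  0.05      ] [ 0.51839126 -0.1838812   0.05      ]
0.075 [ 0.43540626 -0.22919573  0.075     ] [ 0.51504717 -0.17832607  0.075     ]
[(np.int64(296), np.int64(220)), (np.int64(297), np.int64(220)), (np.int64(298), np.int64(220)), (np.int64(296), np.int64(221)), (np.int64(297), np.int64(221)), (np.int64(298), np.int64(221)), (np.int64(295), np.int64(222)), (np.int64(296), np.int64(222)), (np.int64(297), np.int64(222)), (np.int64(296), np.int64(223))]
0.054 [298.1650465 220.568955 ] [311.19350161 211.2124519 ]
0.064 [294.78922878 219.35784654] [307.89161536 210.09775767]
0.074 [291.44830415 218.15925632] [304.62246142 208.99411366]
line [array([293.52979415, 224.38076995]), array([308.94831064, 213.28454168])]
[(np.int64(308), np.int64(213)), (np.int64(307), np.int64(214)), (np.int64(308), np.int64(214)), (np.int64(305), np.int64(216)), (np.int64(304), np.int64(217)), (np.int64(297), np.int64(222)), (np.int64(295), np.int64(223)), (np.int64(296), np.int64(223)), (np.int64(318), np.int64(228)), (np.int64(319), np.int64(228))] [317.02139077 227.3338576 ]
```

View pics/z13.png

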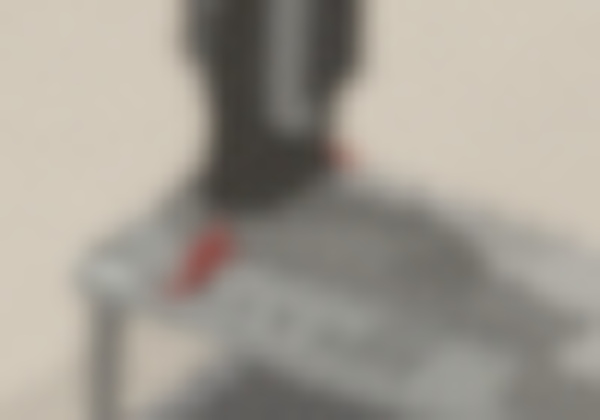

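The two rays to the cap agree at z≈0.012, so the vial is on the bin floor. TCP travel was 62.9 mm, and the ear looks 1 px or so short of the line. I'll nudge it and settle.

Emit:
{"api": "arm_command", "payload": {"steps": [0.05, 0, 0, 0, 0, 0, 0, 0, 0, 0, 0, 0, 0, 0, 0, 0, 0, 0, 0, 0, 0, 0, 0, 0, 0, 0, 0, 0, 0, 0, 0, 0, 0, 0, 0, 0, 0, 0, 0, 0, 0, 0]}}

```text
time: 15.28
tool_pos: [0.5059, -0.0195, 0.1025]
tcp_rot: [2.22, 2.219, -0.002]
wrist_force: [-3.5, -7.3, 7.8]
width: 0.129
```

```bash
python3 - <<'E'
from h import *
go((.505,-.0195,.1),np.pi/2)
s=snap('side','s8')
h=s['img'].astype(int);v,u=np.nonzero((h[...,0]-h[...,1]>35)[205:232,285:315]);print(u+285,v+205)
cv2.imwrite('pics/z14.png',np.vstack([cv2.resize(s['img'][200:235,280:330],(600,420),interpolation=2),cv2.resize(s['img'][195:250,180:275],(600,180),interpolation=2)])[:,:,::-1])
E
```

```text
t 15.275 pos [ 0.5059 -0.0195  0.1025] F [-3.48 -7.29  7.83] w 0.1289311255681009 q [-0.09  0.08  2.1  -0.    0.96 -1.65]
x [ 0.     1.    -0.003] z [ 0.001 -0.003 -1.   ]
units [ 0.   -0.03  0.08]
turn [ 0.01  0.03 -0.  ]
[297 296 297 298 295 296 297 298 295 296 297 295] [219 220 220 220 221 221 221 221 222 222 222 223]
```

View pics/z14.png

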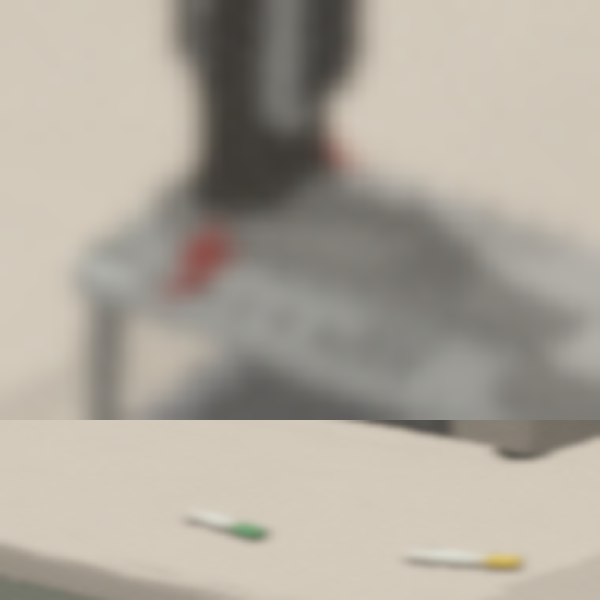

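The near ear, at about (205,250) in the crop, stands over the line. The yellow and green vials lie untouched, and the wrist force is steady. I'm handing in.

```bash
python3 -c "
from workcell import bot
print(bot.finish_job())"
```

```text
the job is handed in; nothing more can be done
None
```

I dropped the red-capped vial into the hopper onto the shut gate. I then gripped the black handle, pulled the slide out to the red line, and handed in at about 15 s while still holding it there.

- **Slide:** the gripper moved about 64.3 mm with the handle held (target 64 mm). The near red ear stood over the line in the side view. The gripper width was steady at 0.129, and the spring pulled back with about 7.3 N.
- **Red vial:** before the pull, the camera showed it inside the hopper. After the pull, the two camera views agreed on the cap at a height of about 12 mm, so it lies on the bin floor. That check came just before a final 1.4 mm nudge of the slide, and I did not repeat it.
- **Yellow and green vials:** they look untouched in the last picture. I judged this by eye and did not measure their positions again.
- **Disagreement:** before the nudge, the ear's pixel position suggested the slide was 60 to 64 mm out, while the gripper travel gave 62.9 mm. That is why I nudged it. Both were within the 58 to 70 mm allowed.

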